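# Stand a fallen jar up and close the lane guide one hole

## Robot

A 6-joint arm with a two-finger parallel gripper is mounted at the origin on the work surface. World frame = base frame: x ahead of the robot, y to its left, z up, the work surface at z = 0. Lengths are in m, angles in degrees, forces in N, time in s.
With the tool pointing down it reaches from about 0.4 to 0.825 m from the base axis. Payload 7 kg.
Tool frame: the origin (TCP) lies midway between the tips of the shut fingers; the grasp point (between the pads) lies 19 mm behind it; z points along the fingers, y is the line along which they close (so a half turn about z gives the same grasp; the last joint's range is limited). The gripper opens to 88 mm and grips with 3 to 60 N. Pads are 19 mm wide; open, the fingers measure 130 mm over their backs; the gripper's body (78 mm by 193 mm) begins 47 mm behind the grasp point.
Start: joints at [-47.894, 20.546, 0.682, 0, -70.136, -16.507], TCP at [0.292, -0.609, 0.227] pointing down, gripper open.
Joint ranges: [-176.03, 176.03], [-82.01, 121.73], [-58.28, 71.71], [-173.87, 95.51], [-174.79, -0.11], [-173.66, 173.66]. Speed limits (degrees/s): [136.94, 136.94, 172.46, 180, 180, 180].

## Interface

Orientations are given as [roll, pitch, yaw] about the fixed x, y, z axes, in that order (R = Rz(yaw) Ry(pitch) Rx(roll)).
In Python, from plant import ctrl gives the robot as it stands. The module is installed in compiled form; this text tells all that it offers.
- The arm moves only by the tool send_rows, never from a script. Its argument "plan" is a list that holds one entry, the list of rows, each a list of 6 numbers: the shift along the tool's x, y, z in cm, then the turn, a rotation vector about the tool's x, y, z in degrees. A call has 1 to 8 rows; each row is the pose to reach, as a shift and turn from the pose commanded when the call began, along the tool's axes at that moment; what a row does not reach only later rows make up. A row lasts 1/12 s, in which the tool goes at most 41.7 mm and 7.16 degrees, less where a joint would pass 70% of its speed; a pose out of reach is approached as far as the arm can. A call with a gripper value outside its range is refused whole. "fingers" is the opening, from 0 (shut) to 1 (fully open), set as the call begins (left out, the last holds). The fingers move at their own pace and stop on an object; the grip force is fixed at half the most. Time passes only in rows, so rows that repeat a pose let the fingers close. It gives the time, the measured TCP pose, the force, the opening and the grip force at its end, in the units of the state.
- ctrl.get_obs(): the state, without advancing time (a new reading comes with each control period).
- ctrl.snapshot(name): name is "scene" or "top"; returns a dict with "img" (400x640x3 uint8, red, green, blue), "K" (3x3 intrinsics, pixels), "k1" (the pictures are not rectified: a ray, as slopes to the right and down, at radius r is drawn at 1 + k1 r^2 times it, then the intrinsics apply), "pose" (4x4, takes a point from camera to world coordinates). Camera axes: x right, y down, z forward; pixel columns grow to the right and rows downward; lengths in m; the calibration is good to about 2 mm. A picture is of the moment at which its call begins. There is no depth.
- ctrl.close_job(): hands the job in; it is judged then, once.
The state is a dict: "clock": time; "joint_pos": joint angles; "qvel": joint speeds; "tau": joint torques, N m; "tool_pos": TCP position; "orientation": TCP orientation; "force": force on the tool from outside, world axes, zero at the start; "moment": the same for the moment, N m; "opening": finger opening in m; "gripper_force": force on a finger pad.
Only numpy, scipy, OpenCV 4.12 (cv2) and the standard library are available. Lean on these libraries where they do the work, as an engineer would, in place of code of your own. Each camera call takes 0.05 s, during which the arm holds its last target. There are 200 camera calls.

## Task

The side guide of the jar lane is still set for the big jars, so one of the small jars has fallen over. Stand the fallen jar upright on the lane bed between the two fences and let go of it, then pull up the black knob of the guide's lock plunger and with it slide the guide to the next hole towards the jars, so that the lane is narrow, with the jar left standing in it and nothing else disturbed. Finish while still holding on to the knob, with the pin held fully home in that hole.

Things in the scene. Friction and masses are not known exactly. Their poses are not given: they have to be found in the camera images.
- lane: Jar lane fixed to the table, axes level. Origin on the table surface (z=0) under the lane, x across the lane away from the robot, y along the lane, z up. White slide bed x=-73 to +78, y=-210 to +210 mm, top at z=46 mm. An end stop closes it at y=-207 mm; the +y end is open. Both fences run along y and reach up to z=78 mm.
- far_fence (a point): Middle of the top edge of the fixed far fence, on its inner face: lane x=+68 mm, z=78 mm. Axes as the lane's.
- next_hole (a point): Centre of the mouth of the hole to use, at lane x=-115, y=0, z=40 mm. A 30x30 mm square steel tube runs under the bed along lane x and sticks out towards the robot to x=-272 mm; its top has three 13 mm round holes 60 mm apart, at x=-235, -175 (the pin starts in this one) and -115 mm. Axes as the lane's.
- guide (a joint): Travel of the near side guide along the tube (m): 0 with the pin in its first hole, growing towards the jars (lane +x), 0.060 at the next hole; range -0.062 to 0.078. About 2 N of friction; 1.5 mm play each way with the pin in a hole. The guide is a sleeve on the tube (50x46 mm), with an arm to a low fence 400 mm long. The lock plunger stands on the sleeve.
- guide_fence (a point): Middle of the top edge of the moving guide's fence, on its inner face: lane x = -68 mm + travel, z=78 mm. The lane is 136 mm wide at the start and 76 mm at the next hole. Axes as the lane's.
- plunger (a joint): Lift of the lock plunger (m): 0 fully home, 0.015 pulled up to its stop. A spring pushes it down, 5 N at 0, 8 N at 0.015. The 10 mm round-ended pin reaches 11 mm into the tube when home, so it is clear at 0.011; let down between holes it rides on the tube. Moved sideways while pulled up, it takes the guide along.
- knob_grip (a point): On the axis of the plunger's black pull knob, 13 mm above its underside: 89 mm above the table when home, at lane x = -175 mm + travel, y=0. The knob is upright and round, 30 mm across, 24 mm tall, from 76 to 100 mm above the table. Under it a bush up to 25 mm wide, then the sleeve's top at 53 mm above the table. Axes as the lane's.
- knob: The black pull knob itself, fixed on the plunger pin (30 mm diameter, 24 mm tall). Origin at the centre of its underside, z up.
- jar: The fallen small jar: square plastic jar 58x58 mm, 86 mm tall body with a round white lid 55 mm in diameter on it, 110 mm tall in all, about 0.28 kg, origin at the centre of its underside, z from base to lid. It starts lying on one flat side on the lane bed, roughly along the lane with its lid towards the lane's open +y end.
- jar_b: Small jar like the fallen one, standing in the lane towards its closed end (nearer to the fallen one). Origin at the centre of its underside, z up. To be left alone.
- jar_c: Small jar standing in the lane against the end stop. Origin at the centre of its underside, z up. To be left alone.
- spare_lid: Loose white jar lid, 55 mm in diameter, 20 mm tall, on the table on the +y side of the tube. Origin at the centre of its underside.
- tape_roll: Roll of brown packing tape lying flat, 104 mm in diameter, 48 mm tall, on the table on the -y side of the tube. Origin at the centre of its underside.
- big_jar: Big square jar 100x100 mm, 137 mm tall, on the table to the right (-y). Origin at the centre of its underside.
- spray: White spray bottle 72 mm in diameter, 199 mm tall, on the table to the right (-y). Origin at the centre of its underside.
- scraper: Bench scraper with a steel blade, 195 mm long, 70 mm wide, 18 mm thick, lying on the table to the left (+y). Origin between handle and blade, on the table.
Not all that is in view belongs to the job. What is shaped like the jar but green or yellow is not meant.

How it is judged (in metres and radians):
On the way, in this order (a step that is already met when the one before it is completed fails the run):
1. the fallen jar stands upright on the lane bed between the two fences, let go, with the guide still locked in its first hole (angle between jar's own z axis and vertical below 0.08 rad and z of jar in the frame of lane between 0.042 and 0.051 m and y of jar in the frame of lane between -0.065 and 0.195 m and x of jar in the frame of lane between -0.042 and 0.042 m and linear speed of jar below 0.02 m/s and contact force between the fingers and jar below 0.1 N and value of joint guide between -0.006 and 0.006 m and value of joint plunger below 0.003 m), for 0.3 s.
2. the plunger is pulled clear of its hole by the knob (value of joint plunger above 0.0105 m and contact force between the fingers and knob above 1 N and angle between jar's own z axis and vertical below 0.3 rad), for 0.1 s.
3. the guide has come to the next hole towards the jars and the pin has dropped home in it (value of joint guide between 0.056 and 0.064 m and value of joint plunger below 0.003 m), for 0.2 s.
At the end, for the whole second after the job is handed in: The pin is home in the next hole (lift under 2 mm, guide travel 60 mm within 3 mm) with the fingers holding the knob with more than 3 N; the jar stands upright (within 0.08 rad) at rest on the lane bed between the two fences, not touched by the gripper; the other two jars in the lane still stand (value of joint guide between 0.057 and 0.063 m and value of joint plunger below 0.002 m and contact force between the fingers and knob above 3 N and angle between jar's own z axis and vertical below 0.08 rad and z of jar in the frame of lane between 0.042 and 0.051 m and y of jar in the frame of lane between -0.065 and 0.195 m and x of jar in the frame of lane between 0.015 and 0.045 m and linear speed of jar below 0.02 m/s and contact force between the fingers and jar below 0.1 N and angle between each of jar_b, jar_c's own z axis and vertical below 0.1 rad); the arm keeps its last pose, push and grip.
It fails at once if one of the two standing jars in the lane is pushed away (over 3 cm) or tipped over (distance of any of jar_b, jar_c from where it was at the start of the episode above 0.03 m or angle between any of jar_b, jar_c's own z axis and vertical above 0.4 rad).
It fails at once if another thing on the table is pushed away (over 3 cm) or tipped over (distance of any of spare_lid, tape_roll, big_jar, spray, scraper from where it was at the start of the episode above 0.03 m or angle between any of spare_lid, tape_roll, big_jar, spray, scraper's own z axis and vertical above 0.4 rad).
It also fails if it takes over 48 s, if anything falls off the work surface, if the arm or the gripper's body presses on something with over 40 N, if the wrist force passes 120 N, or if a joint passes its speed limit or range.

## Working session

There is one attempt and no reset: what is moved stays moved. The work goes in short steps, Python scripts to look and compute and a tool call to move; the robot and the scene stay as the last step left them, time stands still between calls to the robot, and variables do not carry over. Pictures are saved under pics/ and viewed, at most 10 in all, crops included, and the job is handed in when it is done.

Besides the shell and the picture viewer there is one more tool, called after "Call:" by a JSON object that holds its "api" and its "payload". send_rows: Moves the arm, as the interface text tells. Its arguments: {"type":"object","properties":{"plan":{"type":"array","items":{"type":"array","items":{"type":"array","items":{"type":"number"}}}},"fingers":{"type":"number"}},"required":["plan"]}

```bash
mkdir -p pics; cat > h.py <<'E'
import numpy as np, cv2
from scipy.spatial.transform import Rotation as R
from plant import ctrl
def snap(n, png=None):
    s=ctrl.snapshot(n)
    if png: cv2.imwrite('pics/'+png, s['img'][:,:,::-1])
    return s
def ray(s,uv):
    K=np.array(s['K']);T=np.array(s['pose']);
    p=cv2.undistortPoints(np.array([[uv]],float),K,np.array([s['k1'],0,0,0.]))[0,0]
    return T[:3,3], T[:3,:3]@np.array([p[0],p[1],1])
def plane(s,uv,z):
    o,d=ray(s,uv); return o+d*(z-o[2])/d[2]
def tri(s1,u1,s2,u2):
    o1,d1=ray(s1,u1);o2,d2=ray(s2,u2)
    A=np.stack([d1,-d2],1);t=np.linalg.lstsq(A,o2-o1,rcond=None)[0]
    a=o1+t[0]*d1;b=o2+t[1]*d2
    return (a+b)/2,np.linalg.norm(a-b)
def proj(s,P):
    T=np.linalg.inv(np.array(s['pose']));
    return cv2.projectPoints(np.array([P],float),cv2.Rodrigues(T[:3,:3])[0],T[:3,3],np.array(s['K']),np.array([s['k1'],0,0,0.]))[0][0,0]
E
python3 - <<'E'
from h import *
for n in('scene','top'):
    s=snap(n,n+'0.png');print(n,s['K'],s['k1'],np.round(s['pose'],3))
print(ctrl.get_obs())
E
```

```text
scene [[504.36179289   0.         311.85169091]
 [  0.         504.36179289 199.72180726]
 [  0.           0.           1.        ]] -0.11715965869570905 [[ 0.397  0.788 -0.471  1.132]
 [ 0.918 -0.345  0.196 -0.267]
 [-0.008 -0.51  -0.86   1.157]
 [ 0.     0.     0.     1.   ]]
top [[371.72201105   0.         321.91245347]
 [  0.         371.72201105 198.07437142]
 [  0.           0.           1.        ]] -0.01860344893947505 [[ 0.028 -0.999  0.04   0.486]
 [-1.    -0.028 -0.005 -0.036]
 [ 0.006 -0.04  -0.999  1.037]
 [ 0.     0.     0.     1.   ]]
{'clock': 0.1, 'joint_pos': array([-4.78952521e+01,  2.05873970e+01,  6.41134462e-01, -1.84401471e-02,
       -7.01382235e+01, -1.65058015e+01]), 'qvel': array([-0.13429861, -0.13485245,  0.15937306,  0.10014643, -0.06499865,
       -0.03359548]), 'tau': array([-1.03068956e-03, -5.84162271e+01,  2.93751866e+01,  7.01559573e+00,
        1.01776875e-02, -6.05067135e-05]), 'tool_pos': array([ 0.29142652, -0.60836397,  0.22572948]), 'orientation': array([ 1.79914070e+02, -7.38411187e-03, -1.54407326e+02]), 'force': array([ 0.39714283,  0.43272853, -0.25834984]), 'moment': array([ 0.03533804, -0.03635142, -0.04544579]), 'gripper_force': 0.0, 'opening': 0.0876961857887167}
```

View pics/scene0.png

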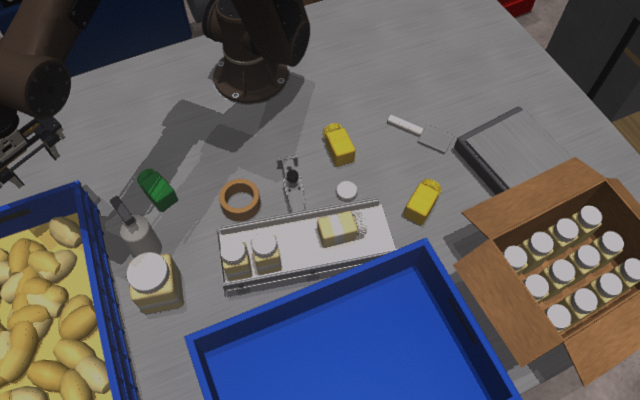

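View pics/top0.png

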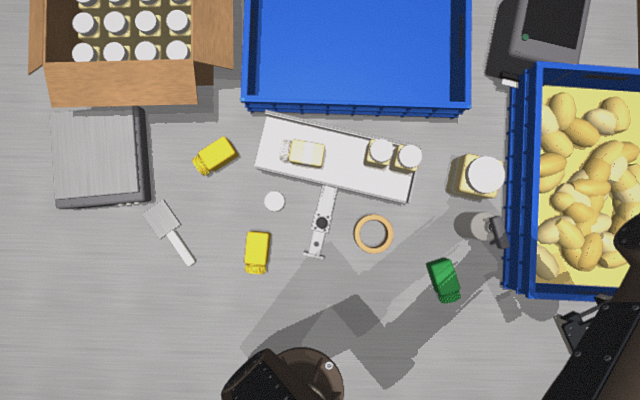

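The top view shows the lane tilted, from about (262,115) to (410,203). The fallen jar is at (304,152) and the standing jars at (381,150) and (409,157). The knob is at (322,223), the spare lid at (274,201) and the tape roll at (374,234). In the scene view the fallen jar is at (338,229) and the knob at (292,176).

Jar-like candidates in the top view are the cream one at (304,152) in the lane, yellow ones at (214,155) and (257,250), and a green one at (443,278). The cream one lying on the bed fits the description. I'll confirm it in an enlarged crop.

```bash
python3 - <<'E'
import cv2,numpy as np
a=cv2.imread('pics/top0.png')[105:265,245:425];b=cv2.imread('pics/scene0.png')[150:295,210:400]
a=cv2.resize(a,(400*180//178,356));a=cv2.resize(cv2.imread('pics/top0.png')[100:270,250:430],None,fx=4,fy=3.5)
cv2.imwrite('pics/c1.png',cv2.resize(cv2.imread('pics/top0.png')[105:255,245:445],None,fx=4,fy=4,interpolation=cv2.INTER_CUBIC))
cv2.imwrite('pics/c2.png',cv2.resize(cv2.imread('pics/scene0.png')[150:300,205:405],None,fx=4,fy=4,interpolation=cv2.INTER_CUBIC))
E
```

```text
(no output)
```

View pics/c1.png

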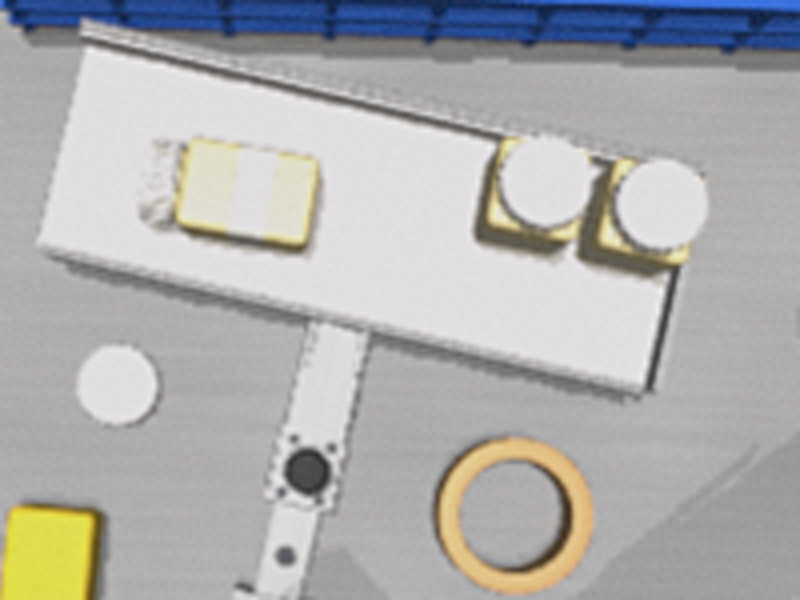

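View pics/c2.png

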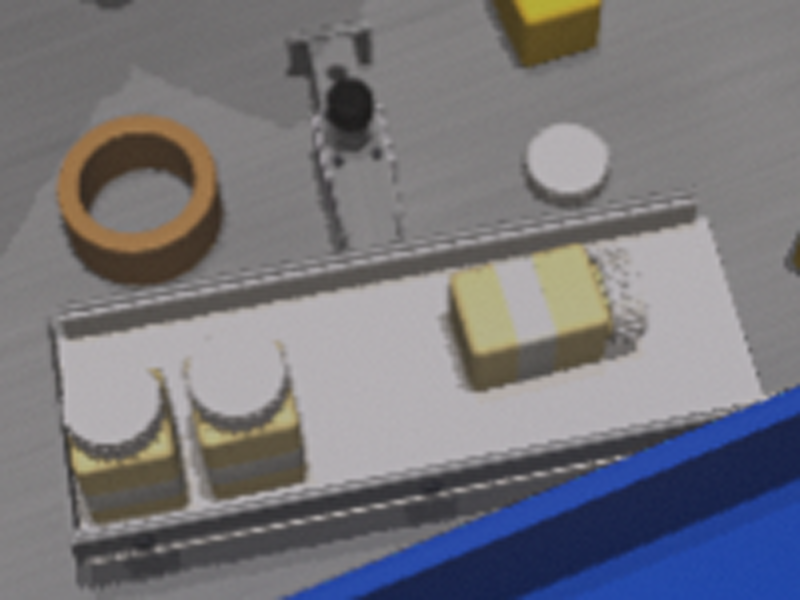

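The crops confirm the target: the cream jar with a white label and ribbed lid, lying on the bed with its lid towards the open end. Its top face is about x 178–318, y 138–245 in the top-view crop, and (452,275), (583,247), (608,297), (475,332) in the scene crop. The knob is at (307,470) in the top-view crop and (351,100) in the scene crop.

```bash
python3 - <<'E'
from h import *
t=snap('top');s=snap('scene')
ct=lambda x,y:(245+(x+.5)/4-.5,105+(y+.5)/4-.5)
cs=lambda x,y:(205+(x+.5)/4-.5,150+(y+.5)/4-.5)
J={'nb':((306,244),(452,275)),'nl':((178,231),(583,247)),'fl':((190,140),(608,297)),'fb':((318,155),(475,332)),
 'fence+y':((66,256),(693,203)),'fence-y':((634,395),(62,322)),'spare lid':((118,385),(568,158)),'jb lid':((546,183),(237,372)),'jc lid':((661,204),(113,398))}
P={}
for k,(a,b) in J.items():
    P[k],e=tri(t,ct(*a),s,cs(*b));print(k,np.round(P[k]*1000,1),'gap',round(e*1000,1))
print('jar top centre',np.mean([P[k] for k in('nb','nl','fl','fb')],0),'L',np.linalg.norm(P['nb']-P['nl']),np.linalg.norm(P['fb']-P['fl']),'W',np.linalg.norm(P['nb']-P['fb']),np.linalg.norm(P['nl']-P['fl']))
def blob(img,roi,f):
    x0,y0,x1,y1=roi;m=f(img[y0:y1,x0:x1]).astype(np.uint8)
    n,l,st,c=cv2.connectedComponentsWithStats(m);i=1+np.argmax(st[1:,4]);return c[i]+[x0,y0],st[i],(l==i),(x0,y0)
dark=lambda i:i.max(2)<75
kt=blob(t['img'],(310,210,335,235),dark);ks=blob(s['img'],(280,160,305,190),dark)
print('knob',kt[0],kt[1],ks[0],ks[1])
K,e=tri(t,kt[0],s,ks[0]);print('knob tri',K,e,'top@.1',plane(t,kt[0],.1))
white=lambda i:(i.min(2)>190)
b=blob(t['img'],(245,105,425,210),white)
ys,xs=np.nonzero(b[2]);pts=np.stack([xs+b[3][0],ys+b[3][1]],1)
print('bed',b[1],cv2.minAreaRect(pts.astype(np.float32)))
W=[]
for u in range(262,405,3): # lower edge
    v=pts[pts[:,0]==u,1]; 
    if len(v): W.append((u,v.max(),v.min()))
W=np.array(W)
for c,z in((1,.078),(2,.046)):
    Q=np.array([plane(t,(w[0],w[c]),z)[:2] for w in W],np.float32)
    for _ in range(3):
        l=cv2.fitLine(Q,cv2.DIST_HUBER,0,.01,.01).ravel();r=abs((Q[:,0]-l[2])*l[1]-(Q[:,1]-l[3])*l[0]);Q=Q[r<max(.002,2*np.median(r))]
    print('edge',c,l,np.degrees(np.arctan2(l[1],l[0])),len(Q),r.max())
jm=lambda i:(i[:,:,0].astype(int)-i[:,:,2]>25)&(i[:,:,0]>150)
g=blob(t['img'],(280,130,335,175),jm);ys,xs=np.nonzero(g[2]);print('jarmask',cv2.minAreaRect(np.stack([xs+280,ys+130],1).astype(np.float32)),g[1])
E
```

```text
nb [605.7 -35.1  99.8] gap 2.6
nl [613.6  47.8  87.2] gap 3.9
fl [665.8  38.1 120.1] gap 1.5
fb [657.6 -42.2 124.3] gap 0.1
fence+y [599.9 127.5  62.8] gap 13.4
fence-y [ 516.8 -257.1   52.9] gap 0.9
spare lid [515.2  90.   17.9] gap 0.8
jb lid [ 639.7 -179.   151.1] gap 0.7
jc lid [ 628.7 -247.7  153.9] gap 0.9
jar top centre [0.63566412 0.00214248 0.10784396] L 0.08422989640016065 0.0808533176601187 W 0.057810756537930844 0.06240827097106636
knob [321.7804878  222.80487805] [ 7  8 10 10 41] [291.81666667 177.41666667] [  6   7  12  21 180]
knob tri [ 0.4603904  -0.04197178  0.07912439] 0.00040432407544493444 top@.1 [ 0.4608743 -0.0420197  0.1      ]
bed [   9   12  157   84 6236] ((335.210693359375, 158.70037841796875), (155.6190185546875, 51.09518814086914), 13.309179306030273)
edge 1 [ 0.20250483  0.97928125  0.56248534 -0.06706162] 78.31652 48 0.0017877873
edge 2 [ 0.41472486  0.90994686  0.6975727  -0.02335181] 65.49801 31 0.02206496
jarmask ((295.5599060058594, 150.43399047851562), (14.191237449645996, 22.448856353759766), 8.530765533447266) [  8   9  17  24 116]
```

```bash
cat >> h.py <<'E'
LO=np.array([.6323,-.0775,0]);LY=-11.7;LR=R.from_euler('z',LY,degrees=True)
def lane(p): return LR.inv().apply(np.asarray(p)-LO)
def world(p): return LR.apply(p)+LO
def go(p,rot,base=None):
    "shift (cm, tool axes) and rotvec (deg) from measured pose to TCP p, rotation rot"
    o=ctrl.get_obs();b=R.from_euler('xyz',o['orientation'],degrees=True)
    print('shift cm',np.round(b.inv().apply(np.asarray(p)-o['tool_pos'])*100,2),'turn',np.round((b.inv()*rot).as_rotvec(degrees=True),2))
E
python3 - <<'E'
from h import *
t=snap('top');s=snap('scene')
ct=lambda x,y:(245+(x+.5)/4-.5,105+(y+.5)/4-.5)
cs=lambda x,y:(205+(x+.5)/4-.5,150+(y+.5)/4-.5)
for n,c,q in(('top',t,[ct(306,244),ct(178,231),ct(190,140),ct(318,155)]),('scene',s,[cs(452,275),cs(583,247),cs(608,297),cs(475,332)])):
    Q=np.array([plane(c,u,.104) for u in q]);L=lane(Q)
    d=(L[1]-L[0]+L[2]-L[3]);print(n,np.round(L*1000),'mid',np.round(L.mean(0)*1000,1),'yaw in lane',np.degrees(np.arctan2(-d[0],d[1])))
print('knob top',tri(t,ct(307,470),s,cs(351,100)), plane(s,cs(351,100),.1))
for a,b in (((245,103),(428,243)),((470,110),(190,338))): P,e=tri(t,a,s,b);print('bin',P,lane(P),e)
print('bed corners scene@.046',np.round(lane([plane(s,cs(*u),.046) for u in((707,222),(763,398))])*1000))
print('bed corners top@.046',np.round(lane([plane(t,ct(*u),.046) for u in((85,48),(40,245),)])*1000))
print('fence far -y top', np.round(lane([plane(s,cs(*u),.078) for u in((693,203),(62,322),(80,540))])*1000))
E
```

```text
top [[-35.  35. 104.]
 [-46. 115. 104.]
 [ 12. 121. 104.]
 [ 21.  40. 104.]] mid [-12.   77.8 104. ] yaw in lane 7.046708831718191
scene [[-32.  37. 104.]
 [-35. 118. 104.]
 [  1. 124. 104.]
 [  8.  42. 104.]] mid [-14.5  80.2 104. ] yaw in lane 3.054292885053615
knob top (array([ 0.46250712, -0.04071608,  0.09417646]), np.float64(0.0005736993495631481)) [ 0.46627597 -0.04168801  0.1       ]
bin [0.76528637 0.17091994 0.09217812] [0.07984688 0.27022642 0.09217812] 0.014752475831029661
bin [ 0.76089695 -0.40569992  0.10291296] [ 0.19247984 -0.29530302  0.10291296] 0.014113514519894088
bed corners scene@.046 [[-67. 210.  46.]
 [ 59. 210.  46.]]
bed corners top@.046 [[ 67. 211.  46.]
 [-70. 209.  46.]]
fence far -y top [[ -65.  197.   78.]
 [ -63. -197.   78.]
 [  78. -203.   78.]]
```

```bash
cat >> h.py <<'E'
def frame(head,phi):
    "tool pointing down, leaned back phi deg towards heading head; y to the left of head"
    h=np.radians(head);a=np.array([np.cos(h),np.sin(h),0]);z=-np.sin(np.radians(phi))*a-np.cos(np.radians(phi))*np.array([0,0,1.])
    y=np.array([-a[1],a[0],0]);return R.from_matrix(np.stack([np.cross(y,z),y,z],1)),a
E
python3 - <<'E'
from h import *
rot,a=frame(84.3,45)
c=world([-.013,.079,0]);p=c+a*.014;p[2]=.084
np.save('grasp.npy',p);print('grasp tcp',p)
back=p-rot.as_matrix()[:,2]*.10
go(back+[0,0,.06],rot); go(p,rot)
E
```

```text
grasp tcp [0.63698078 0.01642561 0.084     ]
shift cm [-61.83  47.49   1.17] turn [ 23.04  40.93 -55.54]
shift cm [-58.16  41.44  14.24] turn [ 23.04  40.93 -55.54]
```

Call:
{"api": "send_rows", "payload": {"plan": [[[0,0,-3,0,0,0],[0,0,-6.5,0,0,0],[0,0,-10,0,0,0],[-2,1.5,-13,0,0,0],[-5,3.8,-14,2,3.5,-4.8],[-8,6.1,-14,4,7,-9.6],[-11,8.4,-14,6,10.5,-14.4],[-14,10.7,-14,8,14,-19]]], "fingers": 0.8}}

```text
clock: 0.97
tool_pos: [0.3723, -0.4506, 0.3672]
orientation: [-174.2, -15.2, -135.8]
force: [1.0, 0.0, 0.0]
opening: 0.07
gripper_force: 0.0
```

```bash
python3 - <<'E'
from h import *
p=np.load('grasp.npy');rot,a=frame(84.3,45)
o=ctrl.get_obs();print(o['tool_pos'],o['orientation'],o['joint_pos'].round(1),o['opening'])
go(p-rot.as_matrix()[:,2]*.10+[0,0,.06],rot)
E
```

```text
[ 0.3722635  -0.45063896  0.36724593] [-174.15788729  -15.17789825 -135.84294845] [-20.8   5.  -10.1  16.7 -76.5 -28.4] 0.07001992087337498
shift cm [-58.94  19.51  -2.18] turn [ 14.81  26.68 -36.43]
```

Call:
{"api": "send_rows", "payload": {"plan": [[[-4,1.3,-1,1.7,3,-4.1],[-8,2.6,-2,3.4,6,-8.2],[-12,4,-2.5,5.1,9,-12.3],[-16,5.3,-3,6.8,12,-16.4],[-20,6.6,-3.5,8.5,15,-20.5],[-24,8,-3.5,10.2,18,-24.6],[-28,9.3,-3.5,11.9,21,-28.7],[-32,10.6,-3.5,13.2,24,-32.5]]]}}

```text
clock: 1.63
tool_pos: [0.5204, -0.1581, 0.3092]
orientation: [-178.0, -42.1, -101.0]
force: [1.4, -0.3, 0.6]
opening: 0.0703
gripper_force: 0.0
```

```bash
python3 - <<'E'
from h import *
p=np.load('grasp.npy');rot,a=frame(84.3,45)
o=ctrl.get_obs();print(o['tool_pos'],o['orientation'],o['joint_pos'].round(1),o['opening'])
go(p-rot.as_matrix()[:,2]*.10+[0,0,.06],rot)
E
```

```text
[ 0.52039281 -0.15812441  0.3091752 ] [-178.01010755  -42.12710558 -100.95687364] [ 25.8  10.5 -27.7  34.4 -80.6 -50.7] 0.07033063391953333
shift cm [-25.91  -7.85 -10.43] turn [ 1.63  2.8  -3.86]
```

Call:
{"api": "send_rows", "payload": {"plan": [[[-3.9,-1.1,-1.5,0.4,0.7,-1],[-7.5,-2.2,-3,0.8,1.4,-2],[-11.1,-3.4,-4.5,1.2,2.1,-2.9],[-14.8,-4.5,-6,1.6,2.8,-3.8],[-18.5,-5.6,-7.4,1.6,2.8,-3.8],[-22,-6.7,-8.9,1.6,2.8,-3.8],[-25,-7.6,-10.1,1.6,2.8,-3.8],[-25.9,-7.8,-10.4,1.6,2.8,-3.8]]]}}

```text
clock: 2.3
tool_pos: [0.6458, 0.0878, 0.2119]
orientation: [179.9, -45.0, -95.8]
force: [0.1, 0.2, -0.3]
opening: 0.0704
gripper_force: 0.0
```

```bash
python3 - <<'E'
from h import *
p=np.load('grasp.npy');rot,a=frame(84.3,45)
o=ctrl.get_obs();print(o['tool_pos'],o['orientation'],o['joint_pos'].round(1),o['opening'])
s=snap('scene');cv2.imwrite('pics/a1.png',cv2.resize(s['img'][100:300,230:450,::-1],None,fx=3,fy=3))
go(p-rot.as_matrix()[:,2]*.05,rot);go(p,rot)
E
```

```text
[0.64576352 0.08782216 0.2119062 ] [179.86295464 -44.96589065 -95.77089583] [ 40.4  32.8  -7.   29.2 -86.5 -57.8] 0.07039124856436703
shift cm [-3.98  0.1   9.09] turn [ 0.21  0.01 -0.03]
shift cm [-3.97  0.08 14.09] turn [ 0.21  0.01 -0.03]
```

View pics/a1.png

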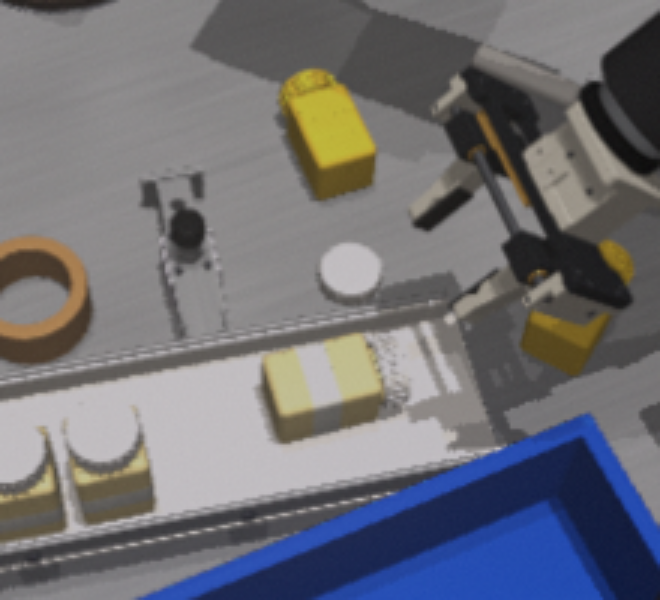

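The gripper is open across the lane and behind and above the lid, with its fingertips at (425,215) and (455,305) in this crop. The jar is at (325,390), undisturbed.

Call:
{"api": "send_rows", "payload": {"plan": [[[-2,0,2.5,0,0,0],[-4,0.1,5.5,0.2,0,0],[-4,0.1,8.5,0.2,0,0],[-4,0.1,10.5,0.2,0,0],[-4,0.1,12.2,0.2,0,0],[-4,0.1,13.5,0.2,0,0],[-4,0.1,14,0.2,0,0],[-4,0.1,14,0.2,0,0]]]}}

```text
clock: 3.02
tool_pos: [0.635, 0.0127, 0.0872]
orientation: [-179.9, -44.9, -96.0]
force: [0.5, 0.3, -0.7]
opening: 0.0698
gripper_force: 0.0
```

```bash
python3 - <<'E'
from h import *
p=np.load('grasp.npy');rot,a=frame(84.3,45)
go(p,rot)
s=snap('scene');t=snap('top');cv2.imwrite('pics/a2.png',np.hstack([cv2.resize(x,(400,400),interpolation=cv2.INTER_CUBIC) for x in(s['img'][170:290,290:410,::-1],t['img'][100:220,230:350,::-1])]))
E
```

```text
shift cm [-0.5  -0.16 -0.05] turn [ 0.15  0.08 -0.25]
```

View pics/a2.png

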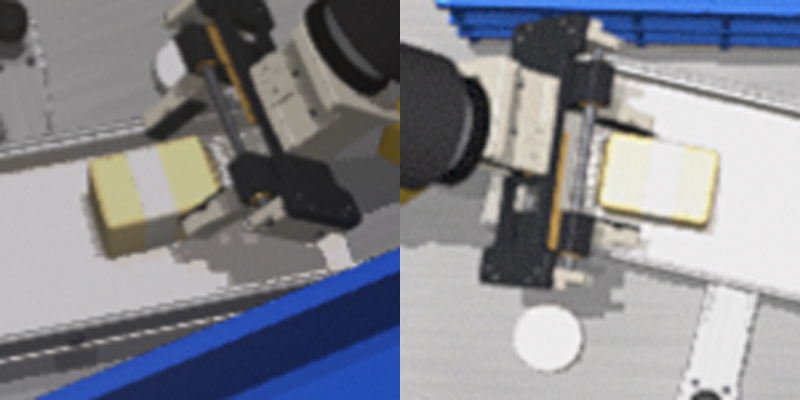

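The fingers straddle the jar body near its lid end in both views, with the tips at about (645,125) and (640,235) in the top half. I'm closing now.

Call:
{"api": "send_rows", "payload": {"plan": [[[-0.3,-0.1,0,0,0,0],[-0.3,-0.1,0,0,0,0],[-0.3,-0.1,0,0,0,0],[-0.3,-0.1,0,0,0,0],[-0.3,-0.1,0,0,0,0],[-0.3,-0.1,0,0,0,0]]], "fingers": 0}}

```text
clock: 3.62
tool_pos: [0.6373, 0.0166, 0.0856]
orientation: [-179.8, -44.9, -96.0]
force: [1.7, 2.8, 3.0]
opening: 0.0578
gripper_force: 30.0
```

```bash
python3 - <<'E'
from h import *
o=ctrl.get_obs();print(o['tool_pos'],o['orientation'],o['opening'],o['gripper_force'])
b=R.from_euler('xyz',o['orientation'],degrees=True)
print('lift 10cm',b.inv().apply([0,0,10]).round(2))
h=np.radians(84.3);ax=np.array([np.sin(h),-np.cos(h),0])
print('upright turn',(b.inv()*R.from_rotvec(ax*np.pi/2)*b).as_rotvec(degrees=True).round(1))
E
```

```text
[0.63733855 0.01662618 0.08564488] [-179.76147284  -44.85572954  -96.01970754] 0.0578082510434718 29.951199889183044
lift 10cm [ 7.05 -0.03 -7.09]
upright turn [ -0.4 -90.    0. ]
```

Opening is 57.8 mm at 30 N, so it holds the jar by its flat faces. Next: lift, then turn.

Call:
{"api": "send_rows", "payload": {"plan": [[[0.7,0,-0.7,0,0,0],[2,0,-2,0,0,0],[3.6,0,-3.6,0,0,0],[5.3,0,-5.3,0,0,0],[6.8,0,-6.8,0,-3,0],[7.5,0,-7.5,0,-8,0],[7.7,0,-7.7,0,-14,0],[7.7,0,-7.7,0,-20,0]]]}}

```text
clock: 4.28
tool_pos: [0.6366, 0.0166, 0.1955]
orientation: [-179.8, -24.6, -95.9]
force: [0.4, -0.9, -2.3]
opening: 0.0579
gripper_force: 29.9
```

```bash
python3 - <<'E'
from h import *
o=ctrl.get_obs();print(o['tool_pos'],o['orientation'],o['opening'],o['gripper_force'],o['joint_pos'].round(1),o['force'])
rot,a=frame(78.3,-45); 
L=world([-.013,.085,.0]);tcp=L-.009*a+np.array([0,0,.103]);np.save('place.npy',tcp);go(tcp+[0,0,.08],rot)
E
```

```text
[0.63659955 0.01663738 0.19547905] [-179.79010152  -24.55462552  -95.91821315] 0.057866552240558346 29.94396686553955 [ 30.3  22.8 -12.8  21.  -70.6 -46. ] [ 0.43745746 -0.92137975 -2.26793876]
shift cm [ 1.04 -0.01  1.85] turn [  0.91 -69.48   6.18]
```

Call:
{"api": "send_rows", "payload": {"plan": [[[0,0,0,0.1,-6,0.5],[0,0,0,0.2,-12,1],[0,0,0,0.3,-18,1.6],[0,0,0,0.3,-24,2.1],[0,0,0,0.4,-30,2.7],[0,0,0,0.5,-36,3.2],[0,0,0,0.5,-42,3.7],[0,0,0,0.6,-48,4.3]]]}}

```text
clock: 4.95
tool_pos: [0.6364, 0.0164, 0.1956]
orientation: [-179.0, 23.5, -99.6]
force: [-0.0, -2.1, -3.2]
opening: 0.0581
gripper_force: 29.9
```

```bash
python3 - <<'E'
from h import *
o=ctrl.get_obs();print(o['tool_pos'],o['orientation'],o['opening'],o['gripper_force'],o['joint_pos'].round(1),o['force'])
rot,a=frame(78.3,-45);go(np.load('place.npy')+[0,0,.08],rot)
E
```

```text
[0.63641527 0.01639775 0.19563086] [-179.04785815   23.51882129  -99.63681927] 0.05812943220031097 29.941327571868896 [  4.1  17.7  -1.6 -24.9 -65.9  -4.6] [-0.02439916 -2.0823433  -3.18620272]
shift cm [ 2.05 -0.13  0.49] turn [  0.23 -21.46   1.89]
```

Call:
{"api": "send_rows", "payload": {"plan": [[[0.4,0,0.1,0.1,-6,0.5],[0.8,0,0.2,0.1,-12,1],[1.2,0,0.3,0.2,-17,1.5],[1.6,-0.1,0.4,0.2,-20.5,1.8],[2,-0.1,0.5,0.2,-21.5,1.9],[2,-0.1,0.5,0.2,-21.5,1.9],[2,-0.1,0.5,0.2,-21.5,1.9],[2,-0.1,0.5,0.2,-21.5,1.9]]]}}

```text
clock: 5.62
tool_pos: [0.635, 0.0002, 0.1824]
orientation: [179.9, 44.6, -101.7]
force: [0.7, 0.2, -1.5]
opening: 0.0577
gripper_force: 29.9
```

```bash
python3 - <<'E'
from h import *
o=ctrl.get_obs();print(o['tool_pos'],o['orientation'],o['opening'],o['gripper_force'],o['joint_pos'].round(1),o['force'],o['moment'])
rot,a=frame(78.3,-45);go(np.load('place.npy')+[0,0,.01],rot)
s=snap('scene');t=snap('top');cv2.imwrite('pics/a3.png',np.hstack([cv2.resize(x,(400,400),interpolation=cv2.INTER_CUBIC) for x in(s['img'][120:290,240:410,::-1],t['img'][80:230,250:400,::-1])]))
E
```

```text
[6.34970954e-01 2.39986354e-04 1.82381262e-01] [ 179.90142604   44.60668193 -101.73476875] 0.05773861824507685 29.939763844013214 [-12.1  23.7   2.4 -46.5 -75.4  15.6] [ 0.69835637  0.17258198 -1.54921306] [-2.79530641  0.70036464 -0.0228146 ]
shift cm [ 4.92 -0.02  4.89] turn [ 0.07 -0.39 -0.03]
```

View pics/a3.png

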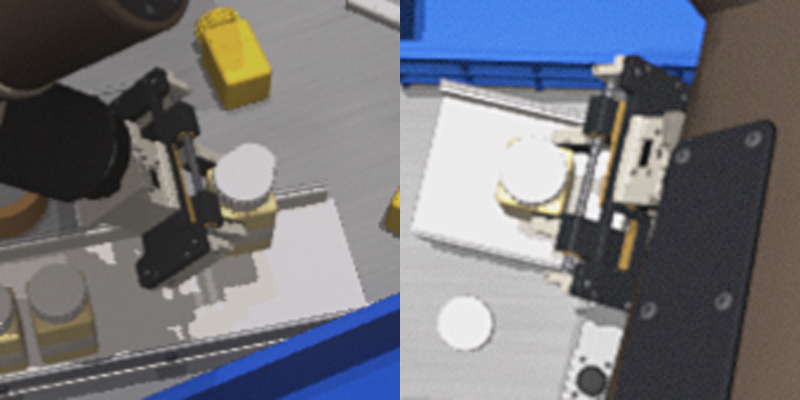

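The jar hangs upright in the grip with its lid at (245,172) in the left half and (533,172) in the right half, clear of both fences. Lowering it now.

Call:
{"api": "send_rows", "payload": {"plan": [[[0.8,0,0.8,0,0,0],[1.8,0,1.8,0,-0.4,0],[2.8,0,2.8,0,-0.4,0],[3.7,0,3.7,0,-0.4,0],[4.4,0,4.4,0,-0.4,0],[4.8,0,4.8,0,-0.4,0],[4.9,0,4.9,0,-0.4,0],[4.9,0,4.9,0,-0.4,0]]]}}

```text
clock: 6.38
tool_pos: [0.6346, -0.0009, 0.1118]
orientation: [179.7, 45.1, -101.9]
force: [0.5, 0.5, -1.7]
opening: 0.0579
gripper_force: 29.9
```

Call:
{"api": "send_rows", "payload": {"plan": [[[0.1,0,0.1,0,0,0],[0.2,0,0.2,0,0,0],[0.3,0,0.3,0,0,0],[0.4,0,0.4,0,0,0],[0.4,0,0.4,0,0,0]]]}}

```text
clock: 6.8
tool_pos: [0.635, -0.0011, 0.109]
orientation: [-180.0, 45.1, -101.7]
force: [-2.8, -2.1, 9.1]
opening: 0.0578
gripper_force: 30.0
```

Call:
{"api": "send_rows", "payload": {"plan": [[[-0.1,0,-0.1,0,0,0],[-0.1,0,-0.1,0,0,0]]]}}

```text
clock: 6.97
tool_pos: [0.635, -0.0012, 0.1091]
orientation: [180.0, 45.1, -101.8]
force: [-0.9, -3.9, 6.4]
opening: 0.0579
gripper_force: 30.0
```

Call:
{"api": "send_rows", "payload": {"plan": [[[0,0,0,0,0,0],[0,0,0,0,0,0],[0,0,0,0,0,0],[0,0,0,0,0,0],[0,0,-0.5,0,0,0],[0,0,-1.5,0,0,0],[0,0,-3,0,0,0],[0,0,-5,0,0,0]]], "fingers": 0.85}}

```text
clock: 7.63
tool_pos: [0.627, -0.0361, 0.1439]
orientation: [179.7, 45.1, -101.9]
force: [-0.0, 0.2, -0.3]
opening: 0.0745
gripper_force: 0.0
```

```bash
python3 - <<'E'
from h import *
o=ctrl.get_obs();print(o['tool_pos'],o['orientation'],o['opening'],o['gripper_force'],o['joint_pos'].round(1),o['force'])
k=np.array([.4617,-.0415,.0]);rot=R.from_euler('xyz',[180,0,-11.7],degrees=True)
print(world([-.175,0,0]));go(k+[0,0,.17],rot)
rot=R.from_euler('xyz',[180,0,168.3],degrees=True);go(k+[0,0,.17],rot)
E
```

```text
[ 0.62698847 -0.03605562  0.14388884] [ 179.72344637   45.08139071 -101.90189409] 0.07445837257335536 0.0 [-15.8  27.    1.8 -46.9 -75.4  20.9] [-0.04890926  0.20583878 -0.3355189 ]
[ 0.46093601 -0.04201222  0.        ]
shift cm [ 0.93 16.08 -4.56] turn [-35.1   35.39 -84.99]
shift cm [ 0.93 16.08 -4.56] turn [35.38 35.09 84.82]
```

Call:
{"api": "send_rows", "payload": {"plan": [[[-1,0,-3,0,0,0],[-2.5,0.5,-6,0,0,0],[-4,2,-9,-2.3,2.3,-5.6],[-5.5,4.5,-11,-4.6,4.6,-11.2],[-6,7.5,-11.6,-6.9,6.9,-16.8],[-6,10.5,-11.6,-9.2,9.2,-22.4],[-6,13,-11.6,-11.5,11.5,-28],[-6,14.5,-11.6,-13.8,13.8,-33.6]]], "fingers": 0.55}}

```text
clock: 8.3
tool_pos: [0.4757, -0.0462, 0.2701]
orientation: [-169.7, 27.3, -61.5]
force: [-0.0, 1.1, -0.7]
opening: 0.0483
gripper_force: 0.0
```

```bash
python3 - <<'E'
from h import *
o=ctrl.get_obs();print(o['tool_pos'],o['orientation'],o['opening'],o['joint_pos'].round(1))
k=np.array([.4617,-.0415,.0]);rot=R.from_euler('xyz',[180,0,-11.7],degrees=True);go(k+[0,0,.25],rot)
E
```

```text
[ 0.47573081 -0.04619173  0.2701073 ] [-169.66452264   27.34264006  -61.5174486 ] 0.04830101241965789 [ -6.7   8.6  -4.4 -28.3 -85.1  37.2]
shift cm [-0.04  1.4   2.06] turn [-21.4   21.18 -51.18]
```

Call:
{"api": "send_rows", "payload": {"plan": [[[0,0.2,0.3,-2.3,2.3,-5.6],[0,0.4,0.6,-4.7,4.6,-11.2],[0,0.6,0.9,-7,6.9,-16.8],[0,0.8,1.2,-9.3,9.2,-22.4],[0,1,1.5,-11.7,11.6,-28],[0,1.2,1.8,-14,13.9,-33.6],[0,1.4,2,-16.4,16.2,-39.2],[0,1.4,2,-18.7,18.5,-44.8]]]}}

```text
clock: 8.97
tool_pos: [0.4639, -0.0416, 0.2496]
orientation: [-177.4, 2.9, -18.0]
force: [-0.6, 0.3, 0.7]
opening: 0.0483
gripper_force: 0.0
```

Call:
{"api": "send_rows", "payload": {"plan": [[[0,0,0,-2,2,-5],[0,0,0,-2.7,2.7,-6.4],[0,0,0,-2.7,2.7,-6.4],[0,0,0,-2.7,2.7,-6.4]]]}}

```text
clock: 9.3
tool_pos: [0.4638, -0.0409, 0.2493]
orientation: [-179.8, 0.2, -12.0]
force: [-0.6, 0.9, -1.3]
opening: 0.0486
gripper_force: 0.0
```

```bash
python3 - <<'E'
from h import *
o=ctrl.get_obs();print(o['tool_pos'],o['orientation'],o['opening'],o['joint_pos'].round(1))
k=np.array([.4617,-.0415,.0]);rot=R.from_euler('xyz',[180,0,-11.7],degrees=True);go(k+[0,0,.11],rot);go(k+[0,0,.07],rot)
s=snap('scene');t=snap('top');cv2.imwrite('pics/a4.png',np.hstack([cv2.resize(x,(400,400),interpolation=cv2.INTER_CUBIC) for x in(s['img'][130:290,230:390,::-1],t['img'][100:250,250:400,::-1])]))
E
```

```text
[ 0.46375945 -0.04094609  0.24929564] [-1.79800940e+02  1.78727319e-01 -1.20150143e+01] 0.048573949474934375 [ 19.   -0.5 -22.3  -0.3 -68.3  59. ]
shift cm [-0.15  0.15 13.93] turn [-0.2   0.18 -0.32]
shift cm [-0.13  0.16 17.93] turn [-0.2   0.18 -0.32]
```

View pics/a4.png

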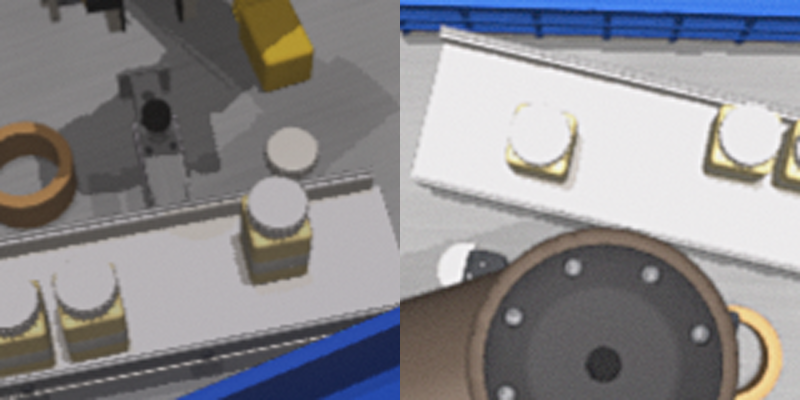

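The jar stands upright on the bed, with its lid at (277,208) in the left half and (540,135) in the right half. Both other jars stand, and the knob at (155,115) is still in the first hole. Next I'm going down onto the knob.

Call:
{"api": "send_rows", "payload": {"plan": [[[-0.1,0.2,2,-0.2,0.2,-0.3],[-0.1,0.2,5,-0.2,0.2,-0.3],[-0.1,0.2,8.5,-0.2,0.2,-0.3],[-0.1,0.2,11,-0.2,0.2,-0.3],[-0.1,0.2,12.5,-0.2,0.2,-0.3],[-0.1,0.2,13.3,-0.2,0.2,-0.3],[-0.1,0.2,13.5,-0.2,0.2,-0.3],[-0.1,0.2,13.5,-0.2,0.2,-0.3]]]}}

```text
clock: 10.07
tool_pos: [0.4625, -0.0425, 0.1135]
orientation: [179.9, 0.0, -11.7]
force: [0.2, 0.2, -0.0]
opening: 0.0486
gripper_force: 0.0
```

```bash
python3 - <<'E'
from h import *
k=np.array([.4617,-.0415,.0]);rot=R.from_euler('xyz',[180,0,-11.7],degrees=True);go(k+[0,0,.07],rot)
E
```

```text
shift cm [-0.1  -0.09  4.35] turn [0.08 0.02 0.04]
```

Call:
{"api": "send_rows", "payload": {"plan": [[[-0.1,-0.1,1,0,0,0],[-0.1,-0.1,2.2,0,0,0],[-0.1,-0.1,3.3,0,0,0],[-0.1,-0.1,4,0,0,0],[-0.1,-0.1,4.2,0,0,0],[-0.1,-0.1,4.2,0,0,0],[-0.1,-0.1,4.2,0,0,0]]]}}

```text
clock: 10.65
tool_pos: [0.4619, -0.041, 0.0723]
orientation: [180.0, -0.1, -11.6]
force: [-0.1, -0.8, -0.5]
opening: 0.0483
gripper_force: 0.0
```

Call:
{"api": "send_rows", "payload": {"plan": [[[0,0,0,0,0,0],[0,0,0,0,0,0],[0,0,0,0,0,0],[0,0,0,0,0,0],[0,0,0,0,0,0],[0,0,0,0,0,0]]], "fingers": 0}}

```text
clock: 11.15
tool_pos: [0.4608, -0.042, 0.0719]
orientation: [179.8, 0.0, -11.6]
force: [-1.6, -4.8, 4.3]
opening: 0.0295
gripper_force: 30.0
```

The fingers stopped at 29.5 mm, which matches the 30 mm knob. Pulling up about 13 mm.

Call:
{"api": "send_rows", "payload": {"plan": [[[0,0,-0.3,0,0,0],[0,0,-0.6,0,0,0],[0,0,-0.9,0,0,0],[0,0,-1.15,0,0,0],[0,0,-1.35,0,0,0],[0,0,-1.35,0,0,0],[0,0,-1.35,0,0,0],[0,0,-1.35,0,0,0]]]}}

```text
clock: 11.82
tool_pos: [0.4599, -0.0418, 0.0842]
orientation: [179.8, 0.1, -11.6]
force: [1.8, -4.9, -7.6]
opening: 0.0293
gripper_force: 30.0
```

Lift is about 12.5 mm with a 7.6 N spring load, so the pin is clear but not at its stop. Now sliding towards the jars, gently.

Call:
{"api": "send_rows", "payload": {"plan": [[[0.2,0,0,0,0,0],[0.5,0.1,0,0,0,0],[0.8,0.1,0,0,0,0],[1.1,0.1,0,0,0,0],[1.4,0.1,0,0,0,0],[1.7,0.1,0,0,0,0],[2,0.1,0,0,0,0],[2.3,0.1,0,0,0,0]]]}}

```text
clock: 12.48
tool_pos: [0.4837, -0.0468, 0.0849]
orientation: [179.9, 0.0, -11.6]
force: [-2.2, -0.7, -7.8]
opening: 0.0294
gripper_force: 30.0
```

Call:
{"api": "send_rows", "payload": {"plan": [[[0.2,0,0,0,0,0],[0.4,0,0,0,0,0],[0.6,0,0,0,0,0],[0.8,0,0,0,0,0],[1,0,0,0,0,0],[1.2,0,0,0,0,0],[1.4,0,0,0,0,0],[1.6,0,0,0,0,0]]]}}

```text
clock: 13.15
tool_pos: [0.4993, -0.05, 0.0849]
orientation: [179.9, 0.0, -11.6]
force: [-3.0, -2.0, -8.2]
opening: 0.0296
gripper_force: 30.0
```

```bash
python3 - <<'E'
from h import *
o=ctrl.get_obs();print(lane(o['tool_pos']),o['force'],o['opening'])
s=snap('scene');cv2.imwrite('pics/a5.png',cv2.resize(s['img'][130:290,210:400,::-1],None,fx=3.5,fy=3.5,interpolation=cv2.INTER_CUBIC))
E
```

```text
[-1.35812762e-01 -7.73137727e-05  8.49465697e-02] [-2.96341262 -2.0319519  -8.21390127] 0.02956487567910672
```

View pics/a5.png

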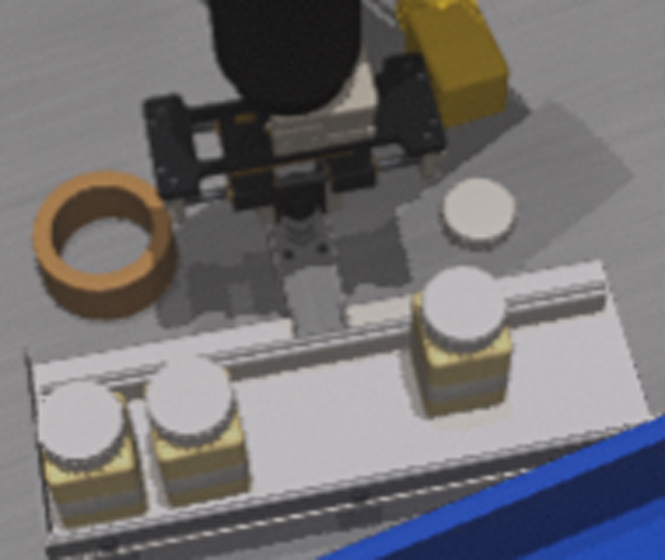

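The guide is partway in, with its fence just touching the jar. The jar is upright at (465,345), and jar_b and jar_c are at (195,430) and (90,455). Continuing.

Call:
{"api": "send_rows", "payload": {"plan": [[[0.2,0,0,0,0,0],[0.4,0,0,0,0,0],[0.6,0,0,0,0,0],[0.8,0,0,0,0,0],[1,0,0,0,0,0],[1.2,0,0,0,0,0],[1.4,0,0,0,0,0],[1.6,0,0,0,0,0]]]}}

```text
clock: 13.87
tool_pos: [0.5151, -0.0532, 0.0849]
orientation: [179.9, 0.0, -11.6]
force: [-4.3, -3.4, -8.6]
opening: 0.0287
gripper_force: 30.0
```

Call:
{"api": "send_rows", "payload": {"plan": [[[0.1,0,0,0,0,0],[0.2,0,0,0,0,0],[0.3,0,0,0,0,0],[0.4,0,0,0,0,0],[0.45,0,0,0,0,0],[0.45,0,0,0,0,0]]]}}

```text
clock: 14.37
tool_pos: [0.5195, -0.0542, 0.085]
orientation: [179.9, -0.0, -11.6]
force: [-3.7, -3.0, -8.3]
opening: 0.0291
gripper_force: 30.0
```

```bash
python3 - <<'E'
from h import *
o=ctrl.get_obs();print(lane(o['tool_pos']),o['force'],o['opening'])
E
```

```text
[-1.15152112e-01 -1.43073802e-05  8.49676079e-02] [-3.68616125 -3.01213799 -8.29581515] 0.029109282752045697
```

Call:
{"api": "send_rows", "payload": {"plan": [[[0,0,0.15,0,0,0],[0,0,0.3,0,0,0],[0,0,0.45,0,0,0],[0,0,0.6,0,0,0],[0,0,0.7,0,0,0],[0,0,0.7,0,0,0]]]}}

```text
clock: 14.87
tool_pos: [0.5196, -0.0542, 0.078]
orientation: [179.9, -0.0, -11.6]
force: [-4.1, -2.5, -6.3]
opening: 0.0295
gripper_force: 30.0
```

The force dropped to 6.3 N as the spring relaxes, so the pin is going into the hole. Lowering it home.

Call:
{"api": "send_rows", "payload": {"plan": [[[0,0,0.15,0,0,0],[0,0,0.3,0,0,0],[0,0,0.45,0,0,0],[0,0,0.6,0,0,0],[0,0,0.7,0,0,0],[0,0,0.75,0,0,0],[0,0,0.75,0,0,0],[0,0,0.75,0,0,0]]]}}

```text
clock: 15.53
tool_pos: [0.521, -0.0544, 0.0719]
orientation: [179.9, -0.2, -11.5]
force: [-2.8, -5.4, 0.8]
opening: 0.0292
gripper_force: 30.0
```

```bash
python3 - <<'E'
from h import *
o=ctrl.get_obs();print(lane(o['tool_pos']),o['force'],o['opening'],o['gripper_force'])
s=snap('scene');cv2.imwrite('pics/a6.png',cv2.resize(s['img'][130:290,210:400,::-1],None,fx=3.5,fy=3.5,interpolation=cv2.INTER_CUBIC))
E
```

```text
[-1.13642097e-01  2.53023553e-05  7.19462070e-02] [-2.81512411 -5.36566708  0.82004988] 0.029195424688345493 30.000111758708954
```

View pics/a6.png

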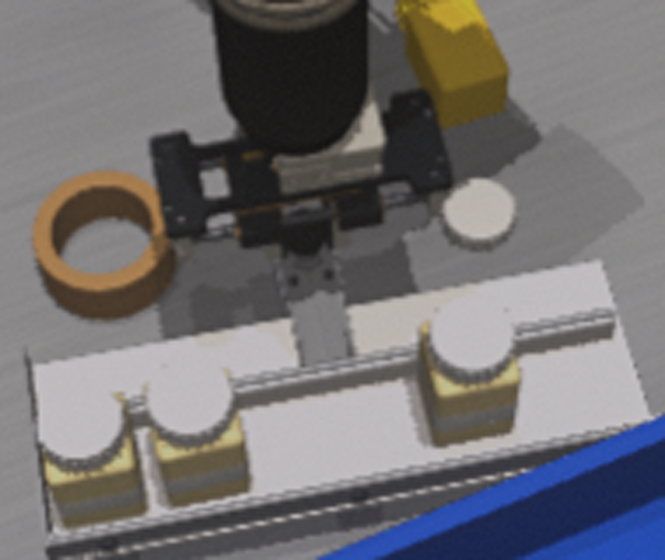

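The lane is narrow and all three jars stand at (470,370), (200,430) and (90,455). The tool is at z = 71.9 mm, the same as when the pin was home before. I'll press down slightly to hold the pin home.

Call:
{"api": "send_rows", "payload": {"plan": [[[0,0,0.05,0,0,0],[0,0,0.1,0,0,0],[-0.05,0,0.15,0,0,0],[-0.05,0,0.15,0,0,0],[-0.05,0,0.15,0,0,0],[-0.05,0,0.15,0,0,0]]]}}

```text
clock: 16.08
tool_pos: [0.5218, -0.0545, 0.0718]
orientation: [179.9, -0.3, -11.5]
force: [-4.3, -8.7, 9.9]
opening: 0.0294
gripper_force: 30.0
```

Call:
{"api": "send_rows", "payload": {"plan": [[[-0.05,0,-0.03,0,0,0],[-0.12,0.05,-0.05,0,0,0],[-0.12,0.1,-0.05,0,0,0],[-0.12,0.1,-0.05,0,0,0],[-0.12,0.1,-0.05,0,0,0],[-0.12,0.1,-0.05,0,0,0]]]}}

```text
clock: 16.58
tool_pos: [0.5212, -0.0545, 0.0719]
orientation: [-180.0, -0.4, -11.5]
force: [0.5, -4.9, 6.6]
opening: 0.0297
gripper_force: 30.0
```

```bash
python3 - <<'E'
from h import *
o=ctrl.get_obs();print(lane(o['tool_pos']),o['force'],o['opening'],o['gripper_force'],np.abs(o['qvel']).max())
s=snap('scene');t=snap('top')
# standing jar lid centre, cast on z=.156 in the scene view (white blob near last crop position (472,335))
m=cv2.circle(np.zeros((400,640),np.uint8),(345,226),17,1,-1)&((s['img'].min(2)>150)).astype(np.uint8)
c=cv2.connectedComponentsWithStats(m);i=1+np.argmax(c[2][1:,4]);print(c[3][i],c[2][i],'lane',lane(plane(s,c[3][i],.156)))
print('fence inner top edge +y end', lane(plane(s,(210+612/3.5,130+318/3.5),.078)))
E
```

```text
[-1.13469985e-01  2.65102335e-05  7.18723446e-02] [ 0.51870296 -4.86306439  6.55459615] 0.02968340290746856 30.001012086868286 0.0933680894112693
[344.97762478 222.10843373] [328 210  34  26 581] lane [0.01750563 0.08912153 0.156     ]
fence inner top edge +y end [-0.00540883  0.19829745  0.078     ]
```

The pin sits on its hard stop with 6.6 N pressing down and the side force close to zero. The jar stands at about lane x = 18–21 mm, y = 89 mm, within limits. Handing in.

```bash
python3 -c "
from plant import ctrl
print(ctrl.close_job())"
```

```text
the job is handed in; nothing more can be done
None
```

I handed the job in at about 16.7 s with the fallen jar standing in the narrowed lane, the guide locked in the next hole, and the gripper still holding the knob with its pin pressed home; no verdict came back.

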